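# Gauge the film holder, then hold the scanner's sprung hood just below its balance point

### The arm

A 6-joint arm with a two-finger parallel gripper is mounted at the origin on the work surface. World frame = base frame: x ahead of the robot, y to its left, z up, the work surface at z = 0. Lengths are in m, angles in degrees, forces in N, time in s.
With the tool pointing down it reaches from about 0.275 to 0.975 m from the base axis. Payload 8.4 kg.
Tool frame: the origin (TCP) lies at the very end of the fingers, on their centre line; the grasp point (between the pads) lies 19 mm behind it; z points along the fingers, x is the direction in which the jaws open and shut, and the axes are right-handed (so a half turn about z gives the same grasp; the last joint's range is limited). The gripper opens to 92 mm and grips with 3 to 60 N. Pads are 20 mm wide; open, the fingers measure 128 mm over their backs; the gripper's body (75 mm by 189 mm) begins 69 mm behind the grasp point.
Start: joints at [-76.971, 20.225, 93.587, -0, 66.188, -0.138], TCP at [0.142, -0.609, 0.215] pointing down, gripper open.
Joint ranges: [-150.9, 150.9], [-52.94, 120.26], [3.33, 152.33], [-74.26, 254.26], [0, 154.13], [-172.89, 172.89]. Speed limits (degrees/s): [127.2, 127.2, 159.86, 180, 180, 180].

### API

Orientations are given as [roll, pitch, yaw] about the fixed x, y, z axes, in that order (R = Rz(yaw) Ry(pitch) Rx(roll)).
In Python, from plant import manip gives the robot as it stands. The module is installed in compiled form; this text tells all that it offers.
- The arm moves only by the tool arm_command, never from a script. Its argument "plan" is a list of rows, each a list of 6 numbers: the shift along the tool's x, y, z in cm, then the turn, a rotation vector about the tool's x, y, z in rad. In form: [[x, y, z, rx, ry, rz], ...]. A call has 1 to 10 rows; each row shifts and turns the commanded pose from where the row before left it, along the tool's axes as they then stand; what a row does not reach is not made up. A row lasts 1/12 s, in which the tool goes at most 41.7 mm and 7.16 degrees, less where a joint would pass 70% of its speed; a pose out of reach is approached as far as the arm can. A call with a gripper value outside its range is refused whole. "gripper" is the finger opening in cm, from 0 to 9.19, set as the call begins (left out, the last holds). The fingers move at their own pace and stop on an object; "newtons" is the grip in N (left out, the last holds). Time passes only in rows, so rows that do not move let the fingers close. It gives the time, the measured TCP pose, the force and the opening at its end, in the units of the state.
- manip.state(): the state, without advancing time (a new reading comes with each control period).
- manip.grab_frame(name): name is "side" or "top" or "wrist"; returns a dict with "frame" (480x640x3 uint8, blue, green, red), "fovy" (degrees; the focal length in pixels is half the picture's height over the tangent of half this angle, whatever the lens; pixels are square), "cx", "cy" (the principal point, pixels), "k1" (the pictures are not rectified: a ray, as slopes to the right and down, at radius r is drawn at 1 + k1 r^2 times it, then the intrinsics apply), "extrinsics" (4x4, takes a point from camera to world coordinates). Camera axes: x right, y down, z forward; pixel columns grow to the right and rows downward; lengths in m; the calibration is good to about 2 mm. A picture is of the moment at which its call begins. There is no depth.
- manip.job_done(): hands the job in, once; it reports no verdict.
The state is a dict: "clock": time; "q": joint angles; "qd": joint speeds; "tau": joint torques, N m; "eef_pos": TCP position; "eef_rot": TCP orientation; "ft_force": force on the tool from outside, world axes, zero at the start; "moment": the same for the moment, N m; "gripper_width": finger opening in m.
Only numpy, scipy, OpenCV 4.12 (cv2) and the standard library are available. Lean on these libraries where they do the work, as an engineer would, in place of code of your own. Each camera call takes 0.05 s, during which the arm holds its last target.

### The job

Get the film scanner ready for loading: push the height gauge's plunger all the way down so that its sprung foot reads the film holder lying under it, pause there about a second, and let the plunger come fully up again, leaving the holder where it lies. Then lift the scanner's hood by its bar handle a little past its balance point, never letting it fly up to its stop, and ease it back to about ten degrees below the balance point. Finish the job still holding the hood there, at rest, so that I can lay the holder in, and leave everything else on the table where it is.

Things in the scene. Friction and masses are not known exactly. Their poses are not given: they have to be found in the camera images.
- scanner: grey desktop film scanner fixed to the table, 220 deep (x) x 280 wide (y) x 107 mm high with the hood shut. Its origin is on the table under the machine, 30 mm behind the front face; +x points to its back, +y to its left, z up. It stands on either side of the gauge, slightly turned.
- hood (a joint): angle of the scanner's hood (180 x 280 x 16 mm plate, 0.9 kg) about its back hinge, rad: 0 shut and level, growing as the front edge rises, 1.30 at its stop. Spring-helped, frictionless. Balance point at 0.90 rad (52 degrees above level): below it the hood sinks shut (1.1 N at the handle when shut, 0.4 N at 0.73), above it the spring lifts it to the stop. Ten degrees below balance is 0.73 rad.
- handle (a point): centre of the hood's handle (hood_c3), a round steel bar 14 mm thick, 120 mm long along the hood's y, on two 10 mm end rods; it moves with the hood. Hood shut: 220 mm in front of the hinge axis and 42 mm above it (137 mm over the table), 40 mm before the hood's front edge, 30 mm above its top. Free all round: pinch it from above, closing across it; it turns between the fingers as the hood swings.
- hinge (a point): middle of the hood's hinge axis, 150 mm behind the scanner's origin and 95 mm above the table; the axis runs along the scanner's y. The point is fixed to the scanner; its axes are the scanner's.
- plunger (a joint): travel of the height gauge's plunger, m: 0 up at rest, 0.030 fully down on its stop. A return spring lifts it when let go; fully down takes about 9 N with the film holder below. The gauge is a fixed grey steel stand with a 150 x 120 x 15 mm base and a C-shaped column 160 mm high.
- plunger_top (a point): centre of the flat top of the plunger's black button, 30 mm in diameter and 18 mm high, 225 mm above the table when up, 195 mm when fully down; pushed straight down from above.
- foot (a joint): the gauge's reading: how far its sprung foot (steel disc 26 mm in diameter under the plunger) is pushed up into the plunger, m: 0 when free. The foot meets the 20 mm holder after 23 mm of plunger travel and reads about 0.007 with the plunger fully down.
- holder_mid (a point): centre (half-way up) of the film holder to be gauged: a loose black slab 90 x 70 x 20 mm with two grey windows on top, lying flat on the gauge's base under the foot.
- spare_holder: bystander: a second film holder of the same shape lying flat on the table in front of the scanner, origin at its underside. Leave alone.
- film_can: bystander: aluminium film can, 52 mm in diameter, 55 mm high, behind the gauge, origin at its underside. Leave alone.
- loupe: bystander: black round loupe, 42 mm in diameter, 45 mm high, in front of the gauge, origin at its underside. Leave alone.
- lens: bystander: dark metal lens standing on end on the table in front of the scanner, 60 mm in diameter, 60 mm high, origin at its underside. Leave alone.
- reel: bystander: flat film reel 124 mm in diameter, 16 mm high, origin at its underside. Leave alone.
- brush: bystander: dusting brush 160 mm long. Leave alone.
- slide_box: bystander: cardboard slide box 110 x 65 x 55 mm, origin at its underside. Leave alone.
There are look-alikes about, which are no part of the job. Leave any green or turquoise look-alike of the part that bears plunger alone.

How it is judged (in metres and radians):
On the way, in this order (a step that is already met when the one before it is completed fails the run):
1. the gauge's plunger is fully down and its foot rests on the film holder (value of joint plunger above 0.027 m and value of joint foot above 0.0035 m and contact force between foot and holder above 0.5 N), for 0.3 s.
2. the plunger is fully up again (value of joint plunger below 0.004 m), for 0.1 s.
3. the hood is raised past its balance point with the fingers on its handle (value of joint hood above 0.93 rad and contact force between the fingers and hood_c3 above 0.15 N), for 0.1 s.
At the end, for the whole second after the job is handed in: the program ends while the fingers hold the hood by its handle, at rest between 0.62 and 0.87 rad (2 to 16 degrees below the balance point); the gauge's plunger is up (within 4 mm) and the film holder is within 12 mm of where it lay (value of joint hood between 0.62 and 0.87 rad and velocity of joint hood between -0.05 and 0.05 rad/s and contact force between the fingers and hood_c3 above 0.15 N and value of joint plunger below 0.004 m and distance of holder_mid from where it was at the start of the episode below 0.012 m); the arm keeps its last pose, push and grip.
It fails at once if the hood flies up to its stop (beyond 1.25 rad) (value of joint hood above 1.25 rad).
It fails at once if a bystander is moved more than 20 mm (distance of any of spare_holder, film_can, loupe, lens, reel, brush, slide_box from where it was at the start of the episode above 0.02 m).
It fails at once if the film holder is pushed more than 20 mm away (distance of holder_mid from where it was at the start of the episode above 0.02 m).
It also fails if it takes over 54 s, if anything falls off the work surface, if the arm or the gripper's body presses on something with over 40 N, if the wrist force passes 120 N, or if a joint passes its speed limit or range.

## Working session

There is one attempt and no reset: what is moved stays moved. The work goes in short steps, Python scripts to look and compute and a tool call to move; the robot and the scene stay as the last step left them, time stands still between calls to the robot, and variables do not carry over. Pictures are saved under pics/ and viewed, and the job is handed in when it is done.

Besides the shell and the picture viewer there is one more tool, called after "Request:" as name([rows], argument=value, ...), one row to a line, values as JSON. arm_command: Moves the arm, as the interface text tells. Its arguments: {"type":"object","properties":{"plan":{"type":"array","items":{"type":"array","items":{"type":"number"}}},"gripper":{"type":"number"},"newtons":{"type":"number"}},"required":["plan"]}

```bash
ls; mkdir -p pics
cat > h.py <<'E'
import numpy as np, cv2
from plant import manip
def grab(n,f):
    d=manip.grab_frame(n); cv2.imwrite('pics/'+f+'.png',d['frame']); np.save('pics/'+f+'.npy',d,allow_pickle=True); return d
def load(f): return np.load('pics/'+f+'.npy',allow_pickle=True).item()
def K(d):
    f=240/np.tan(np.radians(d['fovy'])/2); return f,d['cx'],d['cy'],d['k1']
def ray(d,u,v):
    f,cx,cy,k=K(d); p=cv2.undistortPoints(np.array([[[u,v]]],float),np.array([[f,0,cx],[0,f,cy],[0,0,1.]]),np.array([k,0,0,0,0.]))[0,0]
    E=np.array(d['extrinsics']); return E[:3,3],E[:3,:3]@np.array([p[0],p[1],1])
def onz(d,u,v,z):
    o,r=ray(d,u,v); return o+r*(z-o[2])/r[2]
def proj(d,P):
    f,cx,cy,k=K(d); E=np.array(d['extrinsics']); p=E[:3,:3].T@(np.array(P)-E[:3,3]); x=p[:2]/p[2]; s=1+k*(x@x); return x*s*f+[cx,cy]
def tri(d1,p1,d2,p2):
    o1,r1=ray(d1,*p1);o2,r2=ray(d2,*p2)
    A=np.c_[r1,-r2]; t=np.linalg.lstsq(A,o2-o1,rcond=None)[0]
    a=o1+r1*t[0];b=o2+r2*t[1]; return (a+b)/2,np.linalg.norm(a-b)
E
python3 - <<'E'
from h import *
print(manip.state())
for n in ['side','top','wrist']:
    d=grab(n,n+'0'); print(n,K(d),np.round(d['extrinsics'],3).tolist())
E
```

```text
pics
{'clock': 0.0, 'q': array([-7.69705873e+01,  2.02620415e+01,  9.36287815e+01, -4.93153320e-04,
        6.61901734e+01, -1.36965474e-01]), 'qd': array([-0.00139711, -0.04047433, -0.03535417, -0.02146952,  0.00856839,
        0.04092806]), 'tau': array([ 7.24362926e-04, -5.93829989e+01, -3.34212184e+01,  6.98389951e-02,
        2.34816136e-02, -1.47398182e-04]), 'eef_pos': array([ 0.14225035, -0.60807329,  0.21387077]), 'eef_rot': array([ 1.79999743e+02,  8.09972640e-02, -7.68334226e+01]), 'ft_force': array([ 0.25534554, -0.13941621, -0.40979749]), 'moment': array([-0.00039169, -0.02008624,  0.0319584 ]), 'gripper_width': 0.09183377345552192}
side (np.float64(540.3734365109851), 316.94684238537684, 239.39014009630853, 0.011449526425236731) [[-0.855, -0.402, 0.326, 0.116], [-0.518, 0.666, -0.537, 0.683], [-0.001, -0.628, -0.778, 1.119], [0.0, 0.0, 0.0, 1.0]]
top (np.float64(443.94699124968406), 320.76532089178204, 238.68167585401318, -0.03990178868171375) [[0.009, -0.995, 0.102, 0.399], [-1.0, -0.008, 0.012, -0.027], [-0.011, -0.102, -0.995, 1.332], [0.0, 0.0, 0.0, 1.0]]
wrist (np.float64(370.07066520541554), 317.306470516393, 244.29434184315238, -0.07865673482886065) [[0.228, -0.935, -0.27, 0.219], [-0.974, -0.22, -0.062, -0.589], [-0.001, 0.277, -0.961, 0.383], [0.0, 0.0, 0.0, 1.0]]
```

View pics/side0.png

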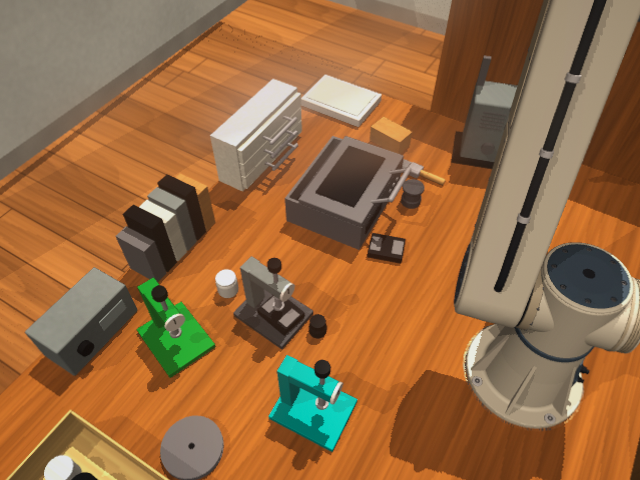

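View pics/top0.png

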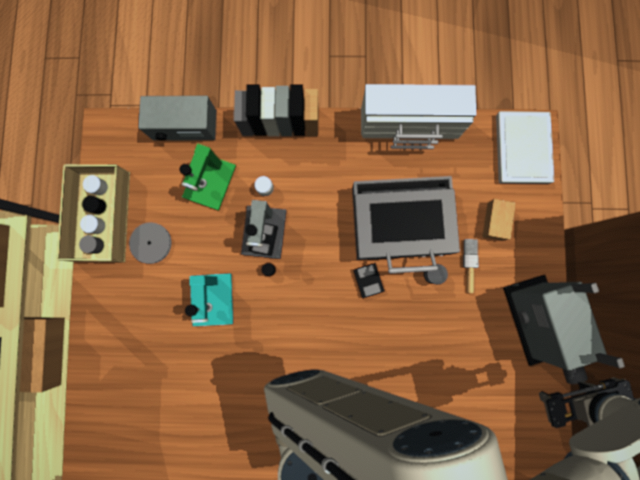

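The side picture shows the grey gauge with its button near (274,265), and the scanner handle near (398,182). In the top picture the gauge is at (262,232) and the handle bar at (413,264). I'll zoom in on both.

Run:
```python
from h import *
s=load('side0')['frame'];t=load('top0')['frame']
a=cv2.resize(s[240:350,225:335],(400,400),interpolation=cv2.INTER_CUBIC)
b=cv2.resize(t[190:280,230:300][:, :],(311,400),interpolation=cv2.INTER_CUBIC)
cv2.imwrite('pics/z1.png',np.hstack([a,b]))
a=cv2.resize(s[130:250,280:430],(500,400),interpolation=cv2.INTER_CUBIC)
b=cv2.resize(t[170:310,340:490],(300,280),interpolation=cv2.INTER_CUBIC)
b=np.vstack([b,np.zeros((120,300,3),np.uint8)])
cv2.imwrite('pics/z2.png',np.hstack([a,b]))
```

```text
(no output)
```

View pics/z1.png

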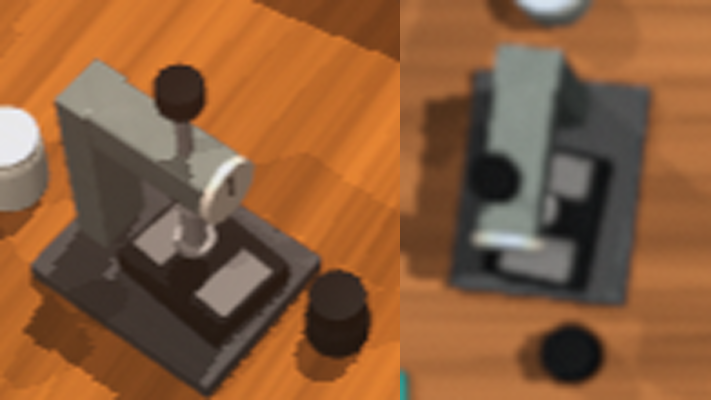

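View pics/z2.png

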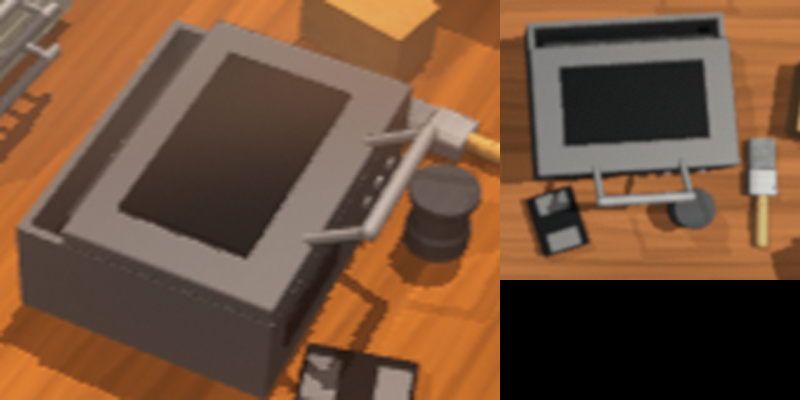

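Run:
```python
from h import *
s=load('side0');t=load('top0')
# button mask in top
g=t['frame'].max(2); m=(g[215:245,240:262]<42).astype(np.uint8)
n,l,st,c=cv2.connectedComponentsWithStats(m); print(st.tolist(),(c+[240,215]).tolist())
g=s['frame'].max(2); m=(g[252:275,262:290]<70).astype(np.uint8)
n,l,st,c=cv2.connectedComponentsWithStats(m); print(st.tolist(),(c+[262,252]).tolist())
print('top btn',onz(t,250.9,230.1,.22), 'side',onz(s,274.5,262.5,.225), tri(t,(250.9,230.1),s,(274.5,263.5)))
# handle ends
L=tri(t,(391.3,270.5),s,(391,200));R=tri(t,(435.8,268),s,(411.4,167)); print('handle',L,R,np.linalg.norm(L[0]-R[0]))
l=onz(t,391.3,270.5,.137);r=onz(t,435.8,268,.137);print(l,r,np.linalg.norm(l-r))
# hood/scanner corners top view
for nm,u,v,z in [('hood FL',268.5/1+0,0,0)][:0]: pass
for nm,u,v,z in [('FL',536,177,.103),('FR',738,165,.103),('BL',528,24,.1),('BR',722,15,.1)]:
    print(nm,onz(t,(u-500)/2+340,v/2+170,z))
```

```text
[[0, 0, 22, 30, 546], [5, 3, 11, 17, 114]] [[250.6978021978022, 229.72710622710622], [249.55263157894737, 228.41228070175438]]
[[0, 0, 28, 23, 476], [6, 6, 13, 16, 168]] [[276.04411764705884, 262.21008403361344], [273.9583333333333, 265.23809523809524]]
top btn [0.53331672 0.1640413  0.22      ] side [0.53443172 0.16314545 0.225     ] (array([0.53348921, 0.16380978, 0.22278841]), np.float64(0.0011149164563558404))
handle (array([ 0.43768436, -0.20293303,  0.13095127]), np.float64(0.0008635305588065384)) (array([ 0.44207994, -0.32062989,  0.14608902]), np.float64(0.004902755664680769)) 0.11874772799885809
[ 0.43708757 -0.20220283  0.137     ] [ 0.44471947 -0.32198811  0.137     ] 0.12002816488109024
FL [ 0.47060715 -0.11520402  0.103     ]
FR [ 0.48949001 -0.39569666  0.103     ]
BL [ 0.68714635 -0.10403028  0.1       ]
BR [ 0.70250581 -0.37894632  0.1       ]
```

View pics/wrist0.png

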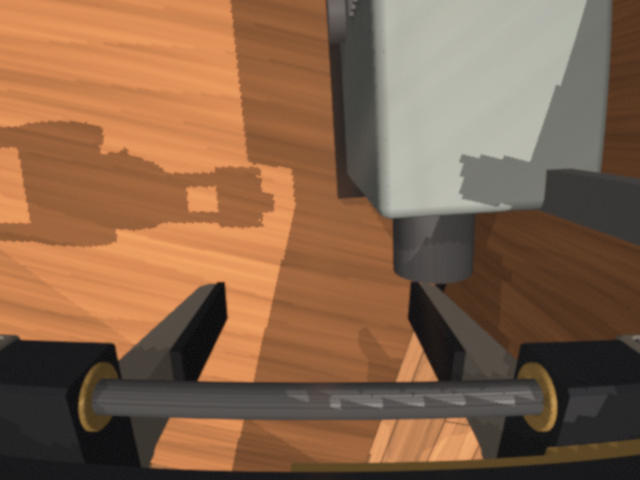

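Both views agree:

| Item | Measured | Given |
|---|---|---|
| Button top | (0.534, 0.1635, 0.223) | 0.225 high |
| Handle centre | (0.441, -0.262, 0.137) | – |
| Bar length | 120 mm | 120 mm |
| Scanner yaw | about 3.6° | – |

I'll raise the tool and close the gripper first.

Request:
arm_command([
  [0,0,-3,0,0,0],
  [0,0,-3,0,0,0],
  [0,0,-3,0,0,0],
  [0,0,0,0,0,0],
], gripper=0, newtons=20)

```text
clock: 0.48
eef_pos: [0.143, -0.6111, 0.3107]
eef_rot: [-180.0, -0.5, -76.8]
ft_force: [0.5, -0.2, 1.8]
gripper_width: 0.0673
```

```bash
cat >> h.py <<'E'
from scipy.spatial.transform import Rotation as R
def to(P):
    s=manip.state(); M=R.from_euler('xyz',s['eef_rot'],degrees=True).as_matrix()
    return np.round(M.T@(np.array(P)-s['eef_pos'])*100,2)
E
python3 - <<'E'
from h import *
s=manip.state();print(s['clock'],s['eef_pos'],s['eef_rot'],s['gripper_width']);print(to([.534,.1635,.30]))
E
```

```text
0.4833 [ 0.14296513 -0.61107706  0.31074679] [-179.99702788   -0.47820404  -76.83620268] 0.06734781362333271
[-66.52 -55.72   0.52]
```

Request:
arm_command([
  [-1.5,-1.2,0,0,0,0],
  [-2.8,-2.35,0,0,0,0],
  [-2.8,-2.35,0,0,0,0],
  [-2.8,-2.35,0,0,0,0],
  [-2.8,-2.35,0,0,0,0],
  [-2.8,-2.35,0,0,0,0],
  [-2.8,-2.35,0,0,0,0],
  [-2.8,-2.35,0,0,0,0],
  [-2.8,-2.35,0,0,0,0],
  [-2.8,-2.35,0,0,0,0],
])

```text
clock: 1.32
eef_pos: [0.2993, -0.2959, 0.3042]
eef_rot: [180.0, 0.0, -76.9]
ft_force: [0.3, -0.4, -0.1]
gripper_width: 0.0013
```

Request:
arm_command([
  [-2.8,-2.35,0,0,0,0],
  [-2.8,-2.35,0,0,0,0],
  [-2.8,-2.35,0,0,0,0],
  [-2.8,-2.35,0,0,0,0],
  [-2.8,-2.35,0,0,0,0],
  [-2.8,-2.35,0,0,0,0],
  [-2.8,-2.35,0,0,0,0],
  [-2.8,-2.35,0,0,0,0],
  [-2.8,-2.35,0,0,0,0],
  [-2.8,-2.35,0,0,0,0],
])

```text
clock: 2.15
eef_pos: [0.4645, 0.0304, 0.3043]
eef_rot: [180.0, -0.0, -76.8]
ft_force: [1.3, -0.8, -0.3]
gripper_width: 0.0004
```

Request:
arm_command([
  [-2.8,-2.35,0,0,0,0],
  [-2.8,-2.35,0,0,0,0],
  [-2.8,-2.35,0,0,0,0],
  [-1.5,-1.2,0,0,0,0],
  [0,0,0,0,0,0],
])

```text
clock: 2.57
eef_pos: [0.523, 0.1469, 0.3037]
eef_rot: [180.0, 0.1, -76.7]
ft_force: [-0.4, 0.3, -0.1]
gripper_width: 0.0003
```

Request:
arm_command([
  [0,0,0,0,0,-0.12],
  [0,0,0,0,0,-0.12],
  [0,0,0,0,0,-0.12],
  [0,0,0,0,0,-0.12],
  [0,0,0,0,0,-0.12],
  [0,0,0,0,0,-0.12],
  [0,0,0,0,0,-0.12],
  [0,0,0,0,0,-0.12],
  [0,0,0,0,0,-0.12],
  [0,0,0,0,0,-0.12],
])

```text
clock: 3.4
eef_pos: [0.5214, 0.1426, 0.3042]
eef_rot: [180.0, 0.0, -7.8]
ft_force: [-0.3, 0.3, -0.1]
gripper_width: 0.0006
```

Request:
arm_command([
  [0,0,0,0,0,-0.12],
  [0,0,0,0,0,-0.08],
  [0,0,0,0,0,0],
  [0,0,0,0,0,0],
  [0,0,0,0,0,0],
])

```text
clock: 3.82
eef_pos: [0.5217, 0.1432, 0.3045]
eef_rot: [180.0, 0.0, 3.2]
ft_force: [-0.3, -0.3, 0.0]
gripper_width: 0.0005
```

Run:
```python
from h import *
s=manip.state();print(s);print(to([.534,.1635,.25]))
grab('side','side1');grab('top','top1');grab('wrist','wrist1')
```

```text
{'clock': 3.8167, 'q': array([ 1.51896734e+01,  8.30135609e+00,  9.76751386e+01, -6.72871409e-03,
        7.40391318e+01,  1.19941171e+01]), 'qd': array([ 0.23223468,  0.14047859, -0.27748881,  0.07884468, -0.08129724,
       -0.45409317]), 'tau': array([-5.59214072e-02, -4.66975808e+01, -3.57870734e+01,  6.85042469e-02,
        4.22567580e-03, -5.11560298e-02]), 'eef_pos': array([0.52174589, 0.1431665 , 0.30445665]), 'eef_rot': array([1.79990425e+02, 1.39412277e-02, 3.19740625e+00]), 'ft_force': array([-0.34723456, -0.2777671 ,  0.04340691]), 'moment': array([-0.05715505, -0.08798249, -0.03345009]), 'gripper_width': 0.0005484914058083626}
[ 1.34 -1.96  5.45]
```

View pics/side1.png

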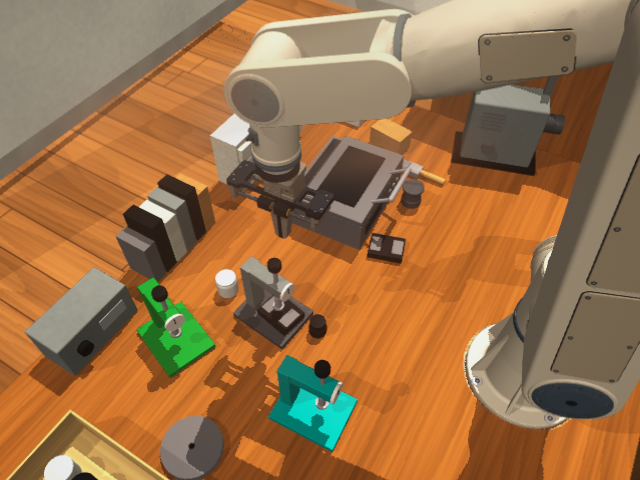

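View pics/wrist1.png

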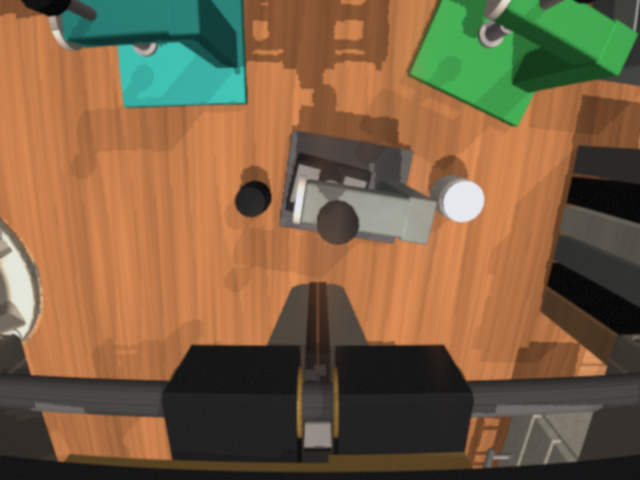

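Request:
arm_command([
  [1.3,-2,0,0,0,0],
  [0,0,1.5,0,0,0],
  [0,0,2,0,0,0],
  [0,0,1.5,0,0,0],
  [0,0,0,0,0,0],
  [0,0,0,0,0,0],
])

```text
clock: 4.47
eef_pos: [0.5334, 0.1643, 0.2542]
eef_rot: [180.0, 0.1, 3.4]
ft_force: [0.3, 0.6, -0.3]
gripper_width: 0.0003
```

Run:
```python
from h import *
s=manip.state();print(s['eef_pos'],to([.534,.1635,.225]))
d=grab('side','side2')
cv2.imwrite('pics/z3.png',cv2.resize(d['frame'][200:350,200:350],(600,600),interpolation=cv2.INTER_CUBIC))
```

```text
[0.53338559 0.16429044 0.25420605] [0.06 0.08 2.92]
```

View pics/z3.png

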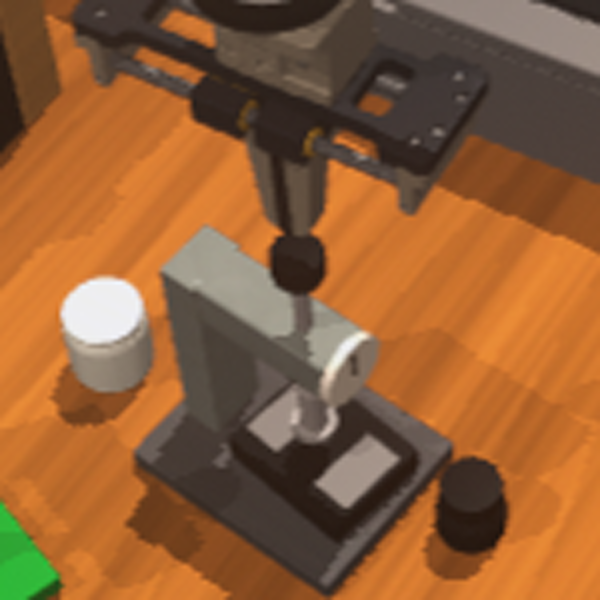

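The closed fingertips stand directly over the grey gauge's button, with the tip at (298,232) and the button at (298,260) in the zoom. I'll cross-check against the wrist view before pressing.

Run:
```python
from h import *
d=load('wrist1');print(onz(d,338,222,.223))
```

```text
[0.53549714 0.16723073 0.223     ]
```

Request:
arm_command([
  [0,0,1.5,0,0,0],
  [0,0,1,0,0,0],
  [0,0,1,0,0,0],
  [0,0,0,0,0,0],
])

```text
clock: 4.85
eef_pos: [0.5336, 0.1643, 0.2185]
eef_rot: [180.0, 0.0, 3.4]
ft_force: [-0.4, -0.0, 3.2]
gripper_width: 0.0001
```

Request:
arm_command([
  [0,0,0.8,0,0,0],
  [0,0,0.8,0,0,0],
  [0,0,0.5,0,0,0],
  [0,0,0.2,0,0,0],
  [0,0,0,0,0,0],
  [0,0,0,0,0,0],
])

```text
clock: 5.35
eef_pos: [0.5343, 0.1646, 0.1971]
eef_rot: [-180.0, -0.1, 3.4]
ft_force: [-1.6, -0.6, 8.3]
gripper_width: 0.0003
```

Request:
arm_command([
  [0,0,0.2,0,0,0],
  [0,0,0.1,0,0,0],
  [0,0,0,0,0,0],
  [0,0,0,0,0,0],
])

```text
clock: 5.68
eef_pos: [0.5344, 0.1646, 0.1953]
eef_rot: [-180.0, -0.1, 3.4]
ft_force: [-4.5, -0.9, 17.0]
gripper_width: 0.0003
```

The force has risen from 8 N to 17 N at z = 0.195, so the plunger is on its stop. I'll pause there and take a picture.

Request:
arm_command([
  [0,0,0,0,0,0],
  [0,0,0,0,0,0],
  [0,0,0,0,0,0],
  [0,0,0,0,0,0],
  [0,0,0,0,0,0],
  [0,0,0,0,0,0],
  [0,0,0,0,0,0],
  [0,0,0,0,0,0],
  [0,0,0,0,0,0],
  [0,0,0,0,0,0],
])

```text
clock: 6.52
eef_pos: [0.5344, 0.1646, 0.1953]
eef_rot: [-180.0, -0.1, 3.4]
ft_force: [-4.8, -1.6, 16.7]
gripper_width: 0.0005
```

Run:
```python
from h import *
s=manip.state();print(s['eef_pos'],s['ft_force'])
d=grab('side','side3')
cv2.imwrite('pics/z4.png',cv2.resize(d['frame'][200:350,200:350],(600,600),interpolation=cv2.INTER_CUBIC))
```

```text
[0.53439247 0.16455492 0.19532476] [-4.81893825 -1.5983431  16.6887768 ]
```

View pics/z4.png

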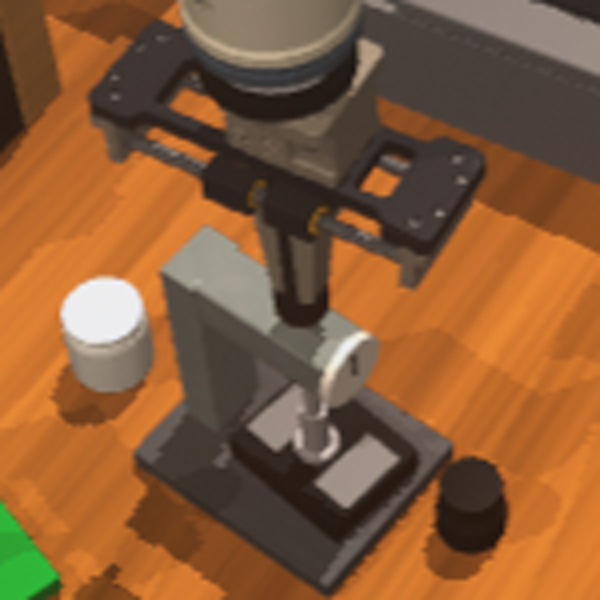

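The button is down on the arm (300,315) and the foot sits on the holder (315,447), which hasn't moved. Now I'll ease the plunger up.

Request:
arm_command([
  [0,0,-0.5,0,0,0],
  [0,0,-1,0,0,0],
  [0,0,-1,0,0,0],
  [0,0,-1,0,0,0],
  [0,0,-2,0,0,0],
  [0,0,-3,0,0,0],
  [0,0,-2.5,0,0,0],
  [0,0,0,0,0,0],
  [0,0,0,0,0,0],
])

```text
clock: 7.32
eef_pos: [0.5342, 0.1645, 0.305]
eef_rot: [-180.0, -0.1, 3.4]
ft_force: [-0.8, -0.5, -0.9]
gripper_width: 0.0002
```

Run:
```python
from h import *
s=manip.state();print(s['eef_pos'],s['ft_force'],to([.441,-.262,.25]))
d=grab('side','side4')
cv2.imwrite('pics/z5.png',cv2.resize(d['frame'][200:350,200:350],(600,600),interpolation=cv2.INTER_CUBIC))
```

```text
[0.53415517 0.16453867 0.30495392] [-0.75825435 -0.50161744 -0.93524129] [-11.82  42.03   5.45]
```

View pics/z5.png

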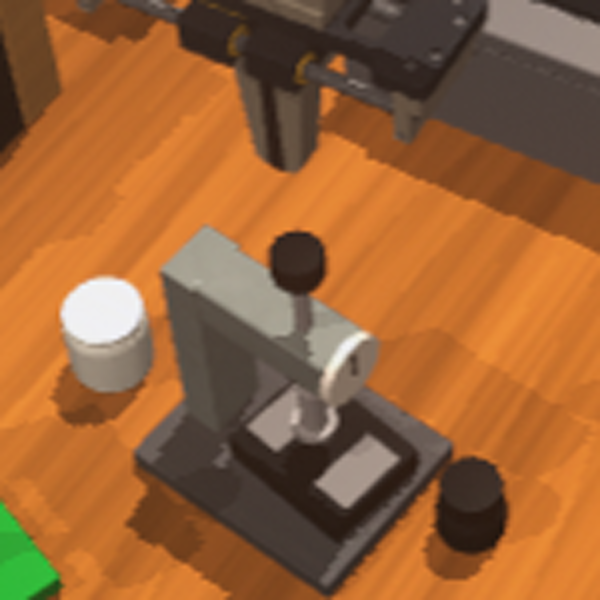

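The plunger is fully up, with the button at (298,262) as before, and the holder is where it was. I'll move over to the handle with the gripper open about 5 cm.

Request:
arm_command([
  [-0.5,1.8,0,0,0,0],
  [-1,3.5,0,0,0,0],
  [-1,3.5,0,0,0,0],
  [-1,3.5,0,0,0,0],
  [-1,3.5,0,0,0,0],
  [-1,3.5,0,0,0,0],
  [-1,3.5,0,0,0,0],
  [-1,3.5,0,0,0,0],
  [-1,3.5,0,0,0,0],
  [-1,3.5,0,0,0,0],
], gripper=5)

```text
clock: 8.2
eef_pos: [0.4569, -0.1748, 0.3021]
eef_rot: [-179.9, 0.1, 3.4]
ft_force: [1.5, 0.8, 0.1]
gripper_width: 0.0502
```

Request:
arm_command([
  [-1,3.5,0,0,0,0],
  [-1,3.5,0,0,0,0],
  [-0.5,1.8,0,0,0,0],
  [0,0,0,0,0,0],
  [0,0,0,0,0,0],
  [0,0,0,0,0,0],
])

```text
clock: 8.7
eef_pos: [0.4384, -0.262, 0.3025]
eef_rot: [-179.9, 0.1, 3.4]
ft_force: [-0.4, 0.3, 0.0]
gripper_width: 0.0498
```

Run:
```python
from h import *
s=manip.state();print(s['clock'],s['eef_pos'],s['eef_rot'],s['gripper_width'],to([.441,-.262,.118]))
d=grab('wrist','wrist5');grab('side','side5')
```

```text
8.7 [ 0.43839838 -0.26195689  0.30253857] [-1.79903578e+02  8.89838370e-02  3.36522581e+00] 0.049770497225985554 [ 0.29  0.05 18.45]
```

View pics/wrist5.png

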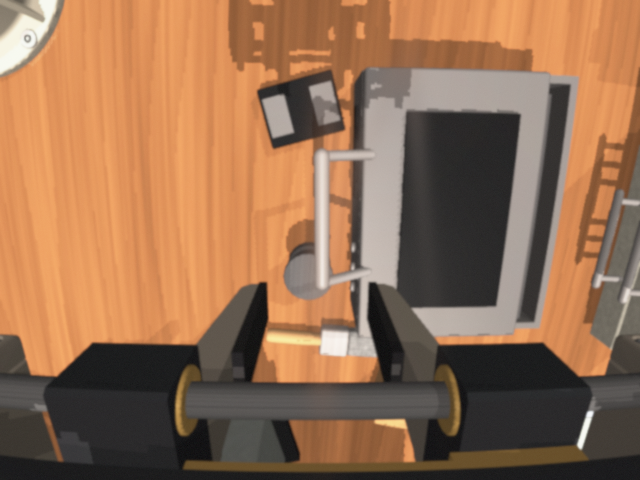

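Run:
```python
from h import *
d=load('wrist5');a=onz(d,321,152,.139);b=onz(d,322,285,.139);print(a,b,(a+b)/2,np.linalg.norm(a-b), np.degrees(np.arctan2(-(a-b)[0],(a-b)[1])))
print(to((a+b)/2))
```

```text
[ 0.43800494 -0.19409934  0.139     ] [ 0.44670808 -0.31905355  0.139     ] [ 0.44235651 -0.25657645  0.139     ] 0.12525693155579473 3.9842527486829415
[ 0.39 -0.47 16.41]
```

The wrist view agrees: handle centre about (0.442, -0.258), yaw 3.6–4°. I'll go down.

Request:
arm_command([
  [0.3,-0.2,1,0,0,0],
  [0,0,3,0,0,0],
  [0,0,3,0,0,0],
  [0,0,3,0,0,0],
  [0,0,3,0,0,0],
  [0,0,2,0,0,0],
  [0,0,1,0,0,0],
  [0,0,0,0,0,0],
  [0,0,0,0,0,0],
])

```text
clock: 9.55
eef_pos: [0.442, -0.2603, 0.1437]
eef_rot: [-180.0, 0.0, 3.4]
ft_force: [-1.0, -0.2, 0.4]
gripper_width: 0.0502
```

Run:
```python
from h import *
s=manip.state();print(s['clock'],s['eef_pos'],s['ft_force'],to([.441,-.262,.118]))
d=grab('side','side6');w=grab('wrist','wrist6')
cv2.imwrite('pics/z6.png',np.hstack([cv2.resize(d['frame'][110:230,320:440],(400,400),interpolation=cv2.INTER_CUBIC),cv2.resize(w['frame'],(400,300))[[*range(300)]+[299]*100]]))
```

```text
9.55 [ 0.44201037 -0.26028784  0.14366157] [-0.96080161 -0.2336125   0.41888957] [-0.11  0.17  2.57]
```

View pics/z6.png

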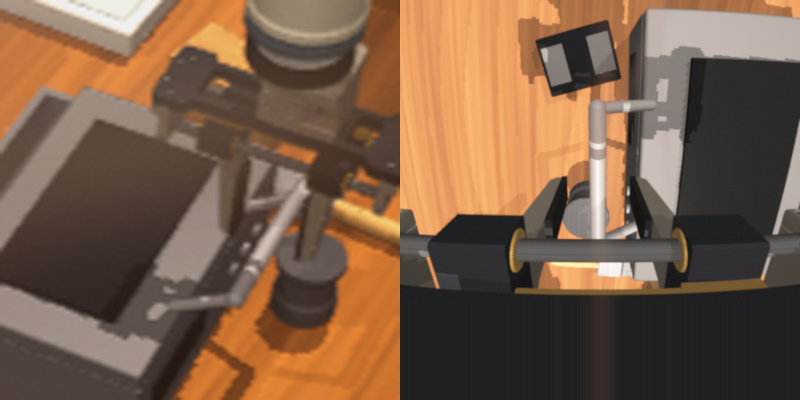

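The bar lies midway between the fingers. I'll narrow the opening, go down the last 2.5 cm and close.

Request:
arm_command([
  [0,0,0,0,0,0],
  [0,0,0.5,0,0,0],
  [0,0,1,0,0,0],
  [0,0,0.7,0,0,0],
  [0,0,0.3,0,0,0],
  [0,0,0,0,0,0],
], gripper=3.5)

```text
clock: 10.15
eef_pos: [0.4409, -0.2603, 0.1173]
eef_rot: [-179.9, 0.1, 3.4]
ft_force: [-1.7, -0.6, -0.2]
gripper_width: 0.0353
```

Request:
arm_command([
  [0,0,0,0,0,0],
  [0,0,0,0,0,0],
  [0,0,0,0,0,0],
  [0,0,0,0,0,0],
  [0,0,0,0,0,0],
  [0,0,0,0,0,0],
], gripper=0, newtons=20)

```text
clock: 10.65
eef_pos: [0.4419, -0.2609, 0.1188]
eef_rot: [180.0, -0.0, 3.4]
ft_force: [0.3, 1.0, 0.3]
gripper_width: 0.0132
```

Run:
```python
from h import *
s=manip.state();print(s['clock'],s['eef_pos'],s['ft_force'],s['gripper_width'])
# arc in tool axes: forward cm and up cm from start at hood angles
r=np.hypot(.22,.042);p0=np.arctan2(.042,.22)
px=pz=0
for k in range(0,51):
    th=k*.02
    x=r*(np.cos(p0)-np.cos(p0+th))*100; z=r*(np.sin(p0+th)-np.sin(p0))*100
    if k%2==0: print(round(th,2),round(x,2),round(z,2),'d',round(x-px,2),round(z-pz,2)); px,pz=x,z
```

```text
10.65 [ 0.44194196 -0.26088483  0.11879593] [0.34603946 0.95066222 0.32581936] 0.013225076848426585
0.0 0.0 0.0 d 0.0 0.0
0.04 0.19 0.88 d 0.19 0.88
0.08 0.41 1.74 d 0.22 0.87
0.12 0.66 2.6 d 0.25 0.86
0.16 0.95 3.45 d 0.29 0.85
0.2 1.27 4.29 d 0.32 0.84
0.24 1.63 5.11 d 0.36 0.82
0.28 2.02 5.92 d 0.39 0.81
0.32 2.44 6.71 d 0.42 0.79
0.36 2.89 7.48 d 0.45 0.77
0.4 3.37 8.24 d 0.48 0.75
0.44 3.88 8.97 d 0.51 0.73
0.48 4.43 9.68 d 0.54 0.71
0.52 4.99 10.38 d 0.57 0.69
0.56 5.59 11.04 d 0.6 0.67
0.6 6.21 11.69 d 0.62 0.64
0.64 6.86 12.31 d 0.65 0.62
0.68 7.53 12.9 d 0.67 0.59
0.72 8.23 13.46 d 0.7 0.56
0.76 8.95 14.0 d 0.72 0.54
0.8 9.69 14.51 d 0.74 0.51
0.84 10.44 14.99 d 0.76 0.48
0.88 11.22 15.43 d 0.78 0.45
0.92 12.01 15.85 d 0.79 0.42
0.96 12.82 16.23 d 0.81 0.38
1.0 13.65 16.58 d 0.82 0.35
```

Gripped: the opening is 13.2 mm on the 14 mm bar. Now I'll follow the arc, starting gently.

Request:
arm_command([
  [0.1,0,-0.44,0,0,0],
  [0.1,0,-0.44,0,0,0],
  [0.2,0,-0.87,0,0,0],
  [0.25,0,-0.86,0,0,0],
  [0,0,0,0,0,0],
])

```text
clock: 11.07
eef_pos: [0.4489, -0.2604, 0.1466]
eef_rot: [180.0, -0.1, 3.4]
ft_force: [1.6, -0.9, -1.1]
gripper_width: 0.0132
```

Request:
arm_command([
  [0.29,0,-0.85,0,0,0],
  [0.32,0,-0.84,0,0,0],
  [0.36,0,-0.82,0,0,0],
  [0.39,0,-0.81,0,0,0],
  [0.42,0,-0.79,0,0,0],
  [0,0,0,0,0,0],
])

```text
clock: 11.57
eef_pos: [0.4661, -0.2593, 0.1875]
eef_rot: [180.0, 0.0, 3.4]
ft_force: [-4.9, -1.5, 0.6]
gripper_width: 0.0132
```

Run:
```python
from h import *
d=grab('side','side7')
cv2.imwrite('pics/z7.png',cv2.resize(d['frame'][90:240,260:460],(800,600),interpolation=cv2.INTER_CUBIC))
print(manip.state()['ft_force'])
```

```text
[-4.60095749 -2.68739617  0.55924897]
```

View pics/z7.png

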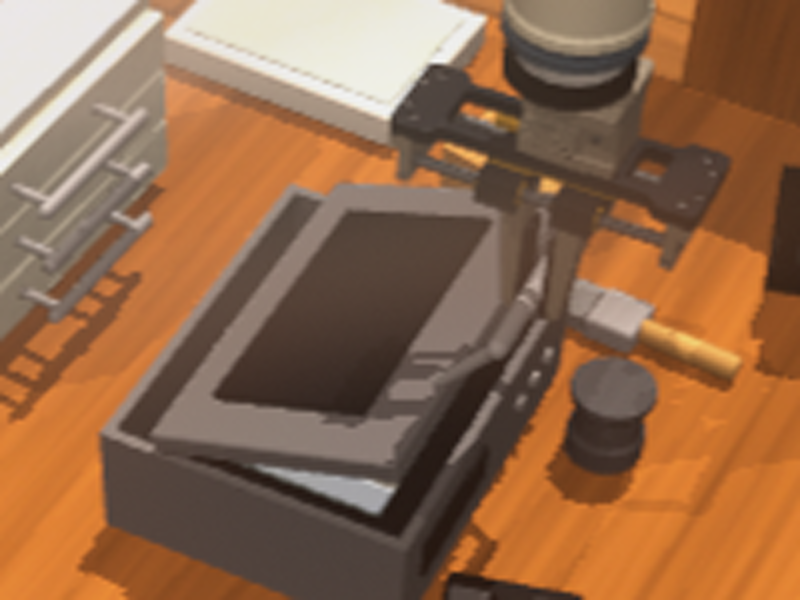

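The hood is rising in the fingers. I'll continue along the arc.

Request:
arm_command([
  [0.44,0,-0.77,0,0,0],
  [0.47,0,-0.75,0,0,0],
  [0.5,0,-0.73,0,0,0],
  [0.53,0,-0.71,0,0,0],
  [0.56,0,-0.69,0,0,0],
  [0.6,0,-0.67,0,0,0],
  [0,0,0,0,0,0],
])

```text
clock: 12.2
eef_pos: [0.4962, -0.2574, 0.2308]
eef_rot: [-180.0, 0.2, 3.4]
ft_force: [-10.8, -0.4, 8.5]
gripper_width: 0.0131
```

Request:
arm_command([
  [0.62,0,-0.64,0,0,0],
  [0.65,0,-0.62,0,0,0],
  [0.67,0,-0.59,0,0,0],
  [0.7,0,-0.56,0,0,0],
  [0.72,0,-0.54,0,0,0],
  [0,0,0,0,0,0],
])

```text
clock: 12.7
eef_pos: [0.5309, -0.2553, 0.2608]
eef_rot: [-180.0, 0.0, 3.4]
ft_force: [-9.6, 0.3, 10.6]
gripper_width: 0.0136
```

```bash
cat >> h.py <<'E'
def hood():
    # angle from finger grasp point relative to hinge (handle start grasp .44194,-.26088,.13780)
    s=manip.state(); c,sn=np.cos(np.radians(3.6)),np.sin(np.radians(3.6))
    d=s['eef_pos']-np.array([.44194,-.26088,.11880]); x=-.22+d[0]*c+d[1]*sn; z=.042+d[2]
    return np.arctan2(z,-x)-np.arctan2(.042,.22), np.hypot(x,z)-np.hypot(.22,.042)
E
python3 - <<'E'
from h import *
print(hood(),manip.state()['ft_force'])
d=grab('side','side8')
cv2.imwrite('pics/z8.png',cv2.resize(d['frame'][90:240,260:460],(800,600),interpolation=cv2.INTER_CUBIC))
E
```

```text
(np.float64(0.7638570765100245), np.float64(0.001871987059033381)) [-9.60864979  0.32234901 10.60643055]
```

View pics/z8.png

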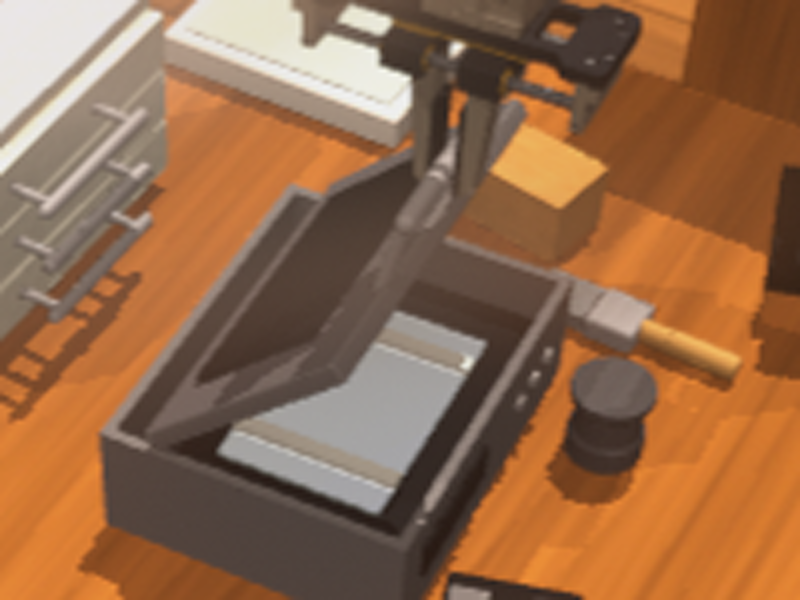

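The hood is at about 0.76 rad. The force of about 14 N is radial, meaning the commanded path runs slightly inside the true arc. I'll relieve it by going about 2 mm outward while continuing to about 0.97.

Request:
arm_command([
  [0.69,0,-0.55,0,0,0],
  [0.71,0,-0.53,0,0,0],
  [0.73,0,-0.5,0,0,0],
  [0.75,0,-0.46,0,0,0],
  [0.4,0,-0.21,0,0,0],
  [0,0,0,0,0,0],
])

```text
clock: 13.25
eef_pos: [0.5645, -0.2532, 0.2817]
eef_rot: [-180.0, -0.1, 3.4]
ft_force: [-2.8, 1.4, 4.4]
gripper_width: 0.013
```

Run:
```python
from h import *
print(hood(),manip.state()['ft_force'])
d=grab('side','side9')
cv2.imwrite('pics/z9.png',cv2.resize(d['frame'][90:240,260:460],(800,600),interpolation=cv2.INTER_CUBIC))
```

```text
(np.float64(0.9392141695110353), np.float64(0.0027646529214540305)) [-2.78503655  1.38136794  4.44189151]
```

View pics/z9.png

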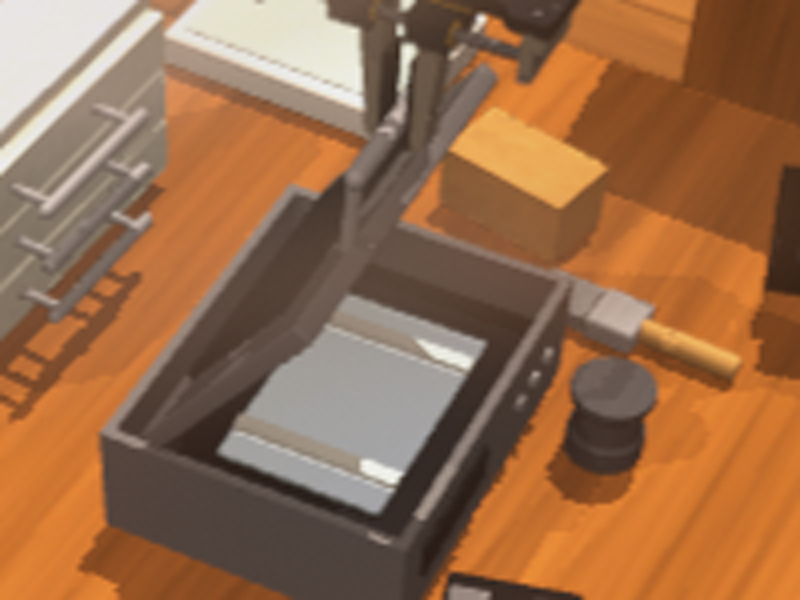

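About 0.94 rad, with the handle still held. I'll go another 0.08 or so for margin (the limit is 1.25), hold there, then check.

Request:
arm_command([
  [0.4,0,-0.2,0,0,0],
  [0.6,0,-0.3,0,0,0],
  [0.6,0,-0.25,0,0,0],
  [0,0,0,0,0,0],
  [0,0,0,0,0,0],
  [0,0,0,0,0,0],
  [0,0,0,0,0,0],
])

```text
clock: 13.88
eef_pos: [0.5791, -0.2525, 0.2883]
eef_rot: [-180.0, 0.0, 3.4]
ft_force: [-0.9, 3.5, -0.1]
gripper_width: 0.0131
```

Run:
```python
from h import *
print(hood(),manip.state()['ft_force'])
d=grab('side','side10');t=grab('top','top10');w=grab('wrist','wrist10')
cv2.imwrite('pics/z10.png',np.hstack([cv2.resize(d['frame'][90:210,290:410],(400,400),interpolation=cv2.INTER_CUBIC),cv2.resize(w['frame'],(400,300))[[*range(300)]+[299]*100]]))
```

```text
(np.float64(1.0096770357099367), np.float64(0.003061383444129623)) [-0.92724187  3.516847   -0.14123884]
```

View pics/z10.png

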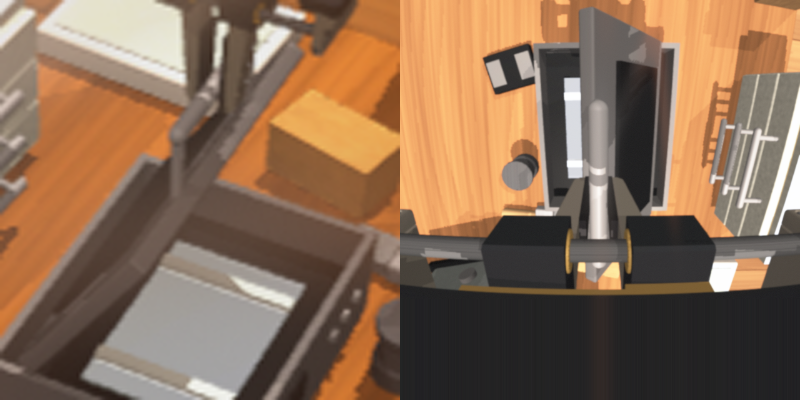

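Held at about 1.01 rad. I'll check the angle independently: the left handle end is at about (344,129) in the side view, and I'll cast that ray onto the plane of that end.

Run:
```python
from h import *
def ang(f,u,v):
    c,s=np.cos(np.radians(3.6)),np.sin(np.radians(3.6)); X=np.array([c,s,0]);Y=np.array([-s,c,0])
    H=np.array([.4417,-.2605,.095])+.22*X
    o,r=ray(load(f),u,v); t=(.06-(o-H)@Y)/(r@Y); p=o+r*t-H
    return p@X,p[2],np.arctan2(p[2],-(p@X))-np.arctan2(.042,.22),np.hypot(p@X,p[2])
print(ang('side0',391,200)); print(ang('side10',344,129))
```

```text
(np.float64(-0.22061714308784783), np.float64(0.03830417528711291), np.float64(-0.016730097690467627), np.float64(0.22391769396068234))
(np.float64(-0.08353089778556405), np.float64(0.21055053269889387), np.float64(1.0044762183279519), np.float64(0.226514762663828))
```

The two estimates agree (1.004 and 1.010 rad). I'll ease the hood back to about 0.74.

Request:
arm_command([
  [-0.42,0,0.17,0,0,0],
  [-0.42,0,0.18,0,0,0],
  [-0.41,0,0.19,0,0,0],
  [-0.41,0,0.19,0,0,0],
  [-0.41,0,0.2,0,0,0],
  [-0.4,0,0.21,0,0,0],
  [-0.4,0,0.22,0,0,0],
  [-0.39,0,0.23,0,0,0],
  [-0.39,0,0.24,0,0,0],
  [0,0,0,0,0,0],
])

```text
clock: 14.87
eef_pos: [0.5416, -0.255, 0.2697]
eef_rot: [180.0, 0.1, 3.4]
ft_force: [-0.6, 3.0, 0.5]
gripper_width: 0.0137
```

Run:
```python
from h import *
print(hood(),manip.state()['ft_force'])
```

```text
(np.float64(0.8250988023339495), np.float64(0.0032554609697177106)) [-0.60802756  2.9983034   0.54071286]
```

Request:
arm_command([
  [-0.38,0,0.25,0,0,0],
  [-0.38,0,0.26,0,0,0],
  [-0.37,0,0.26,0,0,0],
  [-0.3,0,0.22,0,0,0],
  [-0.15,0,0.1,0,0,0],
  [0,0,0,0,0,0],
  [0,0,0,0,0,0],
  [0,0,0,0,0,0],
  [0,0,0,0,0,0],
  [0,0,0,0,0,0],
])

```text
clock: 15.7
eef_pos: [0.5271, -0.2559, 0.2594]
eef_rot: [180.0, -0.0, 3.4]
ft_force: [0.0, 0.1, -1.5]
gripper_width: 0.013
```

Run:
```python
from h import *
s=manip.state();print(hood(),s['ft_force'],np.abs(s['qd']).max(),s['gripper_width'],s['clock'])
d=grab('side','side11');grab('top','top11')
print(hood(),cv2.absdiff(d['frame'],load('side10')['frame']).mean())
```

```text
(np.float64(0.7465993621145571), np.float64(0.0028967658016917364)) [ 0.03405353  0.1187628  -1.46479753] 0.11324630836982653 0.013049379642884032 15.7
(np.float64(0.7464730897330264), np.float64(0.002889349333758562)) 8.230615234375
```

View pics/side11.png

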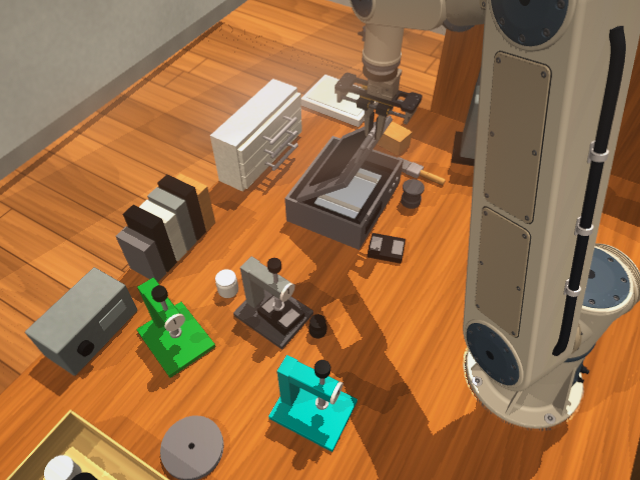

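The hood is held at about 0.746 rad and at rest. The plunger is up (button still at (274,265)), the holder hasn't moved, and the bystanders are where they were. I'll hand it in.

Run:
```python
from h import *
print(manip.job_done()); s=manip.state();print(s['clock'],hood(),s['gripper_width'],s['ft_force'])
```

```text
the job is handed in; nothing more can be done
None
the job is handed in; nothing more can be done
```

The job is done and handed in at about 16 s, with the arm still holding the hood at about 0.75 rad, roughly nine degrees below its balance point.

- **Gauge:** I pushed the plunger onto its stop (tip at 0.195 m, 17 N) and held it there about a second. I then let it fully up. The pictures showed the foot on the holder while it was down. Afterwards the button was back where it started and the holder hadn't moved.
- **Hood:** I raised it by the handle to about 1.01 rad. The arm pose gave 1.010 and the side camera 1.004. I then eased it back to 0.746 rad by the arm pose; I didn't measure that final angle in a picture.
- **Last checks:** The hood was at rest, the grip was 13 mm on the 14 mm bar, and the wrist force was about 1.5 N. By eye in the side picture, the objects around it had not moved.
- **What disagreed:** The hood's true arc ran 2–3 mm outside the one I had planned, causing about 14 N of sideways load for a moment on the way up. I corrected the path and the load went away. The wrist camera also put the handle centre about 5 mm off in y from the other views, which didn't affect the grasp.

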